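Whetstone back in its tray, then the honing steel out and ready

ROBOT

A 7-joint arm with a two-finger parallel gripper is mounted at the origin on a cart in front of the work surface, level with it; the furniture and walls round the work are solid. World frame = base frame: x ahead of the robot, y to its left, z up, the work surface at z = 0. Lengths are in m, angles in rad, forces in N, time in s.
With the tool pointing down it reaches from about 0.4 to 0.9 m from the base axis. Payload 5.5 kg.
Tool frame: the origin (TCP) lies midway between the tips of the shut fingers; the grasp point (between the pads) lies 19 mm behind it (manip.grip_depth is the distance from the TCP to the grasp point, in m); z points along the fingers, x is the direction in which the jaws open and shut, and the axes are right-handed (so a half turn about z gives the same grasp; the last joint's range is limited). The gripper opens to 92 mm and grips with 3 to 60 N. Pads are 19 mm wide; open, the fingers measure 130 mm over their backs; the gripper's body (75 mm by 190 mm) begins 47 mm behind the grasp point.
Start: joints at [-1.066, 0.501, -0.427, 1.55, 0.221, 1.138, -0.21], TCP at [0.156, 0.631, 0.227] pointing down, gripper open.
Joint ranges: [-2.88, 2.88], [-0.31, 2.03], [-1.54, 1.56], [0.2, 2.42], [-1.41, 4.55], [0.19, 2.02], [-2.57, 2.57]. Speed limits (rad/s): [2.57, 2.57, 3.14, 3.14, 3.14, 3.14, 3.14].

INTERFACE

Orientations are given as a unit quaternion [x, y, z, w].
In Python, from bench import manip, effector, viewer gives the robot as it stands. Calls block until the motion is done:
- manip.move_pose(position, orientation): joint-space move of the TCP to a pose.
- manip.servo_line(position, ori=None, vel=0.15): straight line of the TCP; ori=None keeps the orientation; vel is the mean speed in m/s.
- manip.movej(angles): joint-space move.
- effector.open_jaws() and effector.close(f_grip=None): open the fingers fully, or close them until they stop; f_grip is the grip in N (None keeps the last).
- manip.sleep(seconds).
- manip.solve_ik(position, orientation): joint angles nearest the present ones, or None.
- viewer.get_image(name): name is "scene" or "top" or "wrist"; returns the picture (420x560x3 uint8, red, green, blue); there is no depth.
- viewer.get_calibration(name): a dict with "vfov" (degrees; the focal length in pixels is half the picture's height over the tangent of half this angle, whatever the lens; pixels are square), "cx", "cy" (the principal point, pixels), "dist_coeffs" ([k1, k2, p1, p2, k3] as OpenCV has them; the pictures are not rectified), "eye" and "attitude" of the camera in the world. Camera axes: x right, y down, z forward; pixel columns grow to the right and rows downward; lengths in m; the calibration is good to about 2 mm. A picture is of the moment at which its call begins: read the wrist's pose just before it. get_calibration takes no time and is no camera call; for the wrist camera it gives the pose at the moment of the call.
A pose or a line that the arm cannot do raises manip.PlanningError and nothing moves.
- manip.hand_in(): hands the job in, once; it reports no verdict.
Readings, each from a call of its own:
- manip.current_clock(): time.
- manip.current_q(): joint angles.
- manip.current_joint_velocities(): joint speeds.
- manip.current_tau(): joint torques, N m.
- manip.current_tool_pos(): TCP position.
- manip.current_tcp_rot(): TCP orientation.
- manip.current_force(): force on the tool from outside, world axes, zero at the start.
- manip.current_wrist_torque(): the same for the moment, N m.
- manip.current_finger_gap(): finger opening in m.
Only numpy, scipy, OpenCV 4.12 (cv2) and the standard library are available. Lean on these libraries where they do the work, as an engineer would, in place of code of your own. Each camera call takes 0.05 s, during which the arm holds its last target.

TASK

Sharpening is moving on from the stone to the honing steel. First put the long narrow whetstone back in its own tray, lying flat and fully home in the long narrow bay, and let go of it. Then draw the honing steel up out of its stand and finish while holding it still in the air, tip downward, slanting about halfway between upright and level, with its tip 15 to 20 cm above the worktop; leave the short wide stone and the cup where they are.

Things in the scene. Friction and masses are not known exactly. Their poses are not given: they have to be found in the camera images.
- long_stone: the long narrow whetstone, plain grey with a thin darker seam round its sides: a loose flat bar 140 mm long (its x) x 40 mm wide (its y) x 28 mm thick, 0.2 to 0.4 kg, at first lying flat on the worktop nearest the robot. Origin: centre of its underside; z points up. It may go into its bay either end first.
- long_tray: the long stone's own tray, fixed to the worktop: pale wood, 176 mm (its x) x 92 mm (its y), rim 20 mm high, with a long narrow bay 147 x 47 mm (3.5 mm play all round), 12 mm deep. Each long side of the rim has a gap 60 mm wide at mid-length for the fingers, where only the 8 mm high floor is left. Origin: centre of its underside, on the worktop. Same outside as the other tray; the two may change places.
- long_tray_bay (a point): centre of the floor of the long narrow bay, 8 mm above the worktop; x along the bay's length, z up. The stone's origin comes to lie here.
- wide_tray: the other tray, empty and fixed, same wood and outside size (176 x 92 x 20 mm, finger gaps alike), but with a short wide bay 107 x 67 mm; not for the long stone. Origin: centre of its underside.
- wide_stone: the short wide whetstone of the same grey, 100 x 60 x 28 mm, lying loose on the worktop at the far right of the work; leave it. Origin: centre of its underside.
- steel: the honing steel, loose, 0.08 to 0.15 kg, 200 mm long over all, at first standing upright in its stand. Its own z runs from the tip up to the butt; origin at the tip. From the tip up: round steel rod 10 mm across, 100 mm long; round guard disc 34 mm across, 5 mm thick; black square handle 24 x 24 mm, 90 mm long, its faces square to its own x and y; small cap 19 mm across and 3 mm high. In the stand the guard rests on the stand's top and the rod hangs free in the hole.
- steel_tip (a point): tip of the honing steel's rod, its lowest point while tip down.
- steel_handle (a point): middle of the honing steel's square handle, 150 mm up its axis from the tip (at first 170 mm above the worktop): the place to grip; the centre of mass lies about 25 mm below it; axes as steel.
- steel_stand: the stand of the honing steel, fixed: pale wooden block 76 x 76 mm on a dark plate 96 x 96 mm, top 120 mm above the worktop, with one vertical round hole 14.5 mm across, 104 mm deep, in the middle of its top. Origin: centre of its underside.
- stand_mouth (a point): centre of the hole's mouth in the top of the stand, 120 mm above the worktop; z up.
- cup: blue cup, 64 mm across, 62 mm high, a loose bystander near the front edge. Origin: centre of its underside.

How it is judged:
By the outcome, as a careful person would: the job done as asked, in the order asked, and still so for the second after the job is handed in, while the arm keeps its last pose, push and grip.
It also fails if it takes over 51 s, if anything falls off the work surface, if the arm or the gripper's body presses on something with over 40 N, if the wrist force passes 120 N, or if a joint passes its speed limit or range.

## Working session

There is one attempt and no reset: what is moved stays moved. The work goes in short steps, each a Python script; the robot and the scene stay as the last script left them, time stands still between calls to the robot, and variables do not carry over. Pictures are saved under pics/ and viewed, and the job is handed in when it is done.

```bash
ls; mkdir -p pics; python3 - <<'E'
from bench import manip, effector, viewer
import cv2
for n in ("scene","top","wrist"):
    im=viewer.get_image(n); cv2.imwrite(f"pics/a_{n}.png",im[:,:,::-1]); print(n,viewer.get_calibration(n))
print(manip.current_clock(),manip.current_tool_pos(),manip.current_tcp_rot(),manip.current_finger_gap(),manip.grip_depth)
E
```

```text
pics
scene {'vfov': 57.29889042317961, 'cx': 286.3058887090953, 'cy': 209.6321101442438, 'dist_coeffs': array([-0.03022922,  0.        ,  0.        ,  0.        ,  0.        ]), 'eye': array([ 0.31767224, -0.53847705,  0.75494081]), 'attitude': array([ 0.90838514, -0.22252944,  0.07590473, -0.34576807])}
top {'vfov': 51.76823039449075, 'cx': 278.4952592634728, 'cy': 206.3541783922913, 'dist_coeffs': array([-0.11522192,  0.        ,  0.        ,  0.        ,  0.        ]), 'eye': array([ 0.45491947, -0.0307216 ,  0.9724331 ]), 'attitude': array([-0.70420799,  0.70466671, -0.05348137,  0.06837896])}
wrist {'vfov': 65.66461047729628, 'cx': 281.9867255208677, 'cy': 207.220947336703, 'dist_coeffs': array([-0.06757854,  0.        ,  0.        ,  0.        ,  0.        ]), 'eye': array([0.09257166, 0.64652648, 0.38452484]), 'attitude': array([0.78120107, 0.61174594, 0.07592456, 0.09862685])}
0.15 [0.15554811 0.63056669 0.22591109] [ 7.87222525e-01  6.16668575e-01 -6.08526781e-04  4.40085656e-04] 0.09187090329207118 0.0188
```

View pics/a_scene.png

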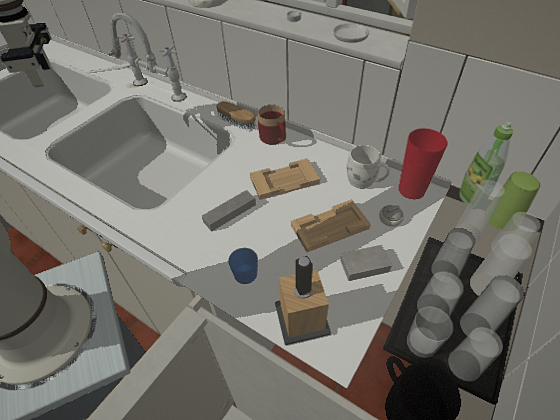

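View pics/a_top.png

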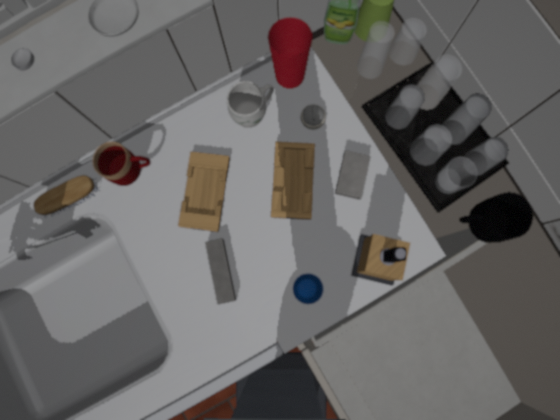

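The scene view shows the long stone near (230,210), two trays at (285,177) and (330,225), the steel and stand at (303,295), the cup at (243,265) and the wide stone at (368,262). I'll enlarge the images to tell the bays apart.

```bash
cat > h.py <<'E'
import numpy as np, cv2
from scipy.spatial.transform import Rotation as R
def KD(c):
    f=210/np.tan(np.radians(c['vfov'])/2)
    return np.array([[f,0,c['cx']],[0,f,c['cy']],[0,0,1.]]),np.array(c['dist_coeffs'])
def proj(c,P):
    K,D=KD(c); Rw=R.from_quat(c['attitude']).as_matrix().T
    return cv2.projectPoints(np.atleast_2d(P).astype(float),cv2.Rodrigues(Rw)[0],-Rw@c['eye'],K,D)[0][:,0]
def ray(c,uv,z):
    K,D=KD(c); n=cv2.undistortPoints(np.atleast_2d(uv).astype(float)[:,None],K,D)[:,0]
    d=np.c_[n,np.ones(len(n))]@R.from_quat(c['attitude']).as_matrix().T
    return c['eye']+d*((z-c['eye'][2])/d[:,2])[:,None]
E
python3 - <<'E'
import cv2
t=cv2.imread('pics/a_top.png'); s=cv2.imread('pics/a_scene.png')
cv2.imwrite('pics/b1.png',cv2.resize(t[120:320,170:420],None,fx=3.2,fy=3,interpolation=cv2.INTER_CUBIC)[:600,:800])
cv2.imwrite('pics/b2.png',cv2.resize(s[145:345,190:420],None,fx=3,fy=3,interpolation=cv2.INTER_CUBIC))
from bench import viewer
from h import *
c=viewer.get_calibration('top')
print(ray(c,[(205,190),(293,180),(221,270),(385,258),(308,289),(353,172)],0.01).round(3))
E
```

```text
[[ 0.661  0.158  0.01 ]
 [ 0.684 -0.043  0.01 ]
 [ 0.48   0.117  0.01 ]
 [ 0.506 -0.247  0.01 ]
 [ 0.439 -0.075  0.01 ]
 [ 0.702 -0.181  0.01 ]]
```

View pics/b1.png

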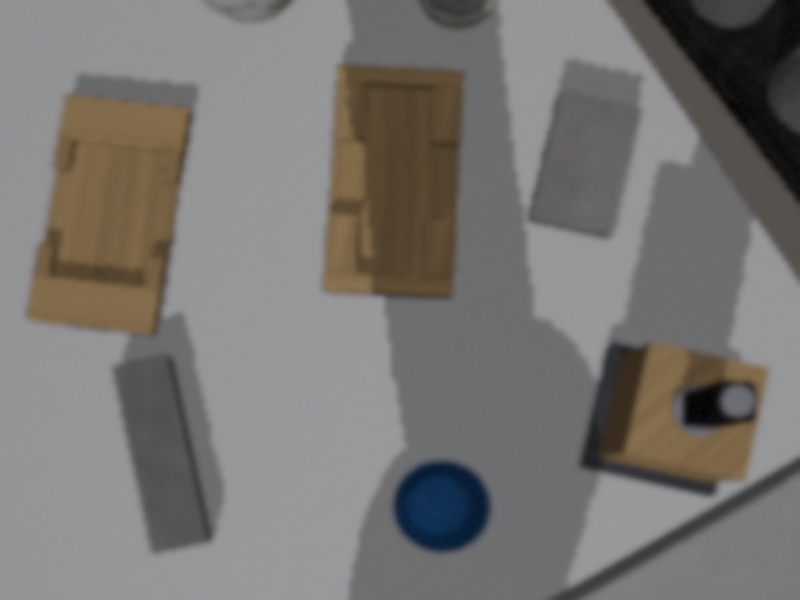

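View pics/b2.png

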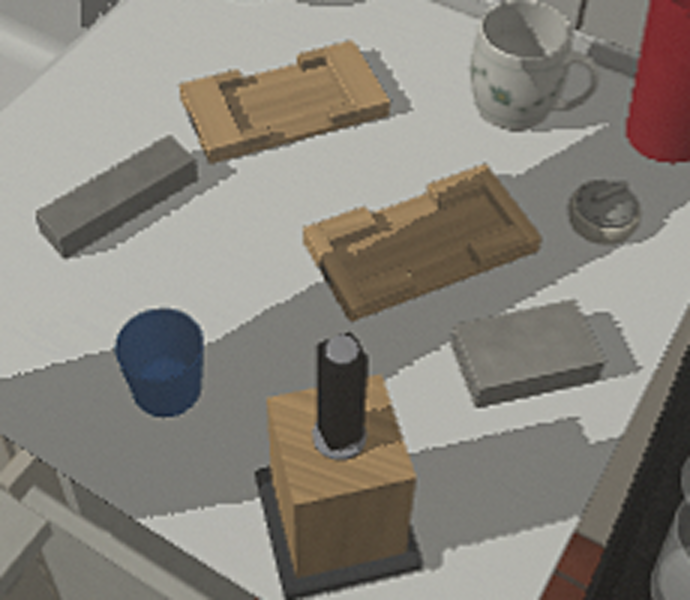

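Both views show the tray on the right, at about (293,180) in the top view, has the long narrow bay. The left one has the short wide bay. Next I'll estimate the poses from the corners, then get wrist close-ups.

```bash
cat >> h.py <<'E'
from scipy.optimize import least_squares
def rect(x,y,th,L,W,z):
    c,s=np.cos(th),np.sin(th)
    q=np.array([(L/2,W/2),(L/2,-W/2),(-L/2,-W/2),(-L/2,W/2)])
    return np.c_[x+q[:,0]*c-q[:,1]*s,y+q[:,0]*s+q[:,1]*c,np.full(4,z)]
def fit(obs,L,W,z,x0):
    # obs: list of (cal, 4 uv in order: far-left, far-right, near-right, near-left)
    f=lambda p:np.concatenate([(proj(c,rect(*p,L,W,z))-uv).ravel() for c,uv in obs])
    r=least_squares(f,x0); return r.x,np.abs(r.fun).reshape(-1,2).max(1)
E
python3 - <<'E'
from bench import viewer,manip
from h import *
ct=viewer.get_calibration('top'); cs=viewer.get_calibration('scene')
b=lambda l:np.array([(170+(x+.5)/3.2-.5,120+(y+.5)/3-.5) for x,y in l])
s=lambda l:np.array([(190+(x+.5)/3-.5,145+(y+.5)/3-.5) for x,y in l])
# order: far-left, far-right, near-right, near-left (x fwd, y left)
T=b([(342,66),(463,70),(451,296),(324,291)])
S=b([(113,367),(167,356),(207,541),(153,551)])
W=b([(563,91),(639,106),(611,238),(530,218)])
for o in ([(ct,T)],[(cs,s([(487,165),(541,237),(353,318),(304,228)]))],[(ct,T),(cs,s([(487,165),(541,237),(353,318),(304,228)]))]):
    print('tray',fit(o,.176,.092,.02,[.68,-.04,0]))
SS=s([(170,136),(197,162),(66,240),(37,213)])
for o in ([(ct,S)],[(cs,SS)],[(ct,S),(cs,SS)]):
    print('stone',fit(o,.14,.04,.028,[.48,.12,.2]))
# stand top
P=b([(652,342),(768,369),(746,480),(600,460)])
print('stand',fit([(ct,P)],.076,.076,.12,[.5,-.25,0]))
P2=s([(383,377),(414,473),(296,500),(268,398)])
print('stand',fit([(cs,P2)],.076,.076,.12,[.5,-.25,0]),fit([(cs,P2),(ct,P)],.076,.076,.12,[.5,-.25,0]))
print('cap', ray(ct,b([(738,401)]),.218), ray(cs,s([(342,348)]),.218))
E
```

```text
tray (array([ 0.68303489, -0.04344517, -0.06122427]), array([1.24410128, 0.91417328, 0.96695214, 0.65519831]))
tray (array([ 0.68040321, -0.04610393, -0.04292351]), array([0.38365241, 1.05893334, 1.42853199, 1.19227395]))
tray (array([ 0.68206849, -0.04429384, -0.05392957]), array([1.16369194, 1.0172703 , 1.64976928, 0.44885959, 0.69686083,
       1.22425766, 2.48956265, 0.26094245]))
stone (array([0.47795651, 0.11750526, 0.22157682]), array([0.69753303, 0.98048619, 0.73414683, 1.1255408 ]))
stone (array([0.47717879, 0.11495592, 0.2345219 ]), array([0.47069626, 0.90474145, 0.95716705, 0.39897141]))
stone (array([0.47770705, 0.1167736 , 0.22598781]), array([0.51399937, 0.87520966, 1.20196113, 1.25569501, 0.87874156,
       1.26645237, 1.1967684 , 0.33402282]))
stand (array([ 0.50155427, -0.22381027, -0.26113797]), array([1.9033126 , 1.09164348, 2.57741466, 5.50351844]))
stand (array([ 0.50162593, -0.22634939, -0.2504331 ]), array([1.60300211, 1.02936956, 0.95827627, 0.75114485])) (array([ 0.5016789 , -0.22506051, -0.25595889]), array([2.04474709, 0.57286891, 1.02424749, 1.39036273, 1.39663352,
       0.54787211, 1.82969968, 6.21266477]))
cap [[ 0.50268337 -0.22735722  0.218     ]] [[ 0.500436   -0.22719824  0.218     ]]
```

```bash
python3 - <<'E'
from bench import viewer,manip
from h import *
ct=viewer.get_calibration('top'); cs=viewer.get_calibration('scene')
print(ray(cs,[(140,82),(178,99)],0).round(3), ray(cs,[(128,17),(113,25)],.25).round(3))
for z in (0,.15,.25): print(z,ray(ct,[(85,230),(20,235),(60,235)],z).round(3).tolist())
# candidate ways
def q(a): # tool x at angle a, pointing down
    return R.from_matrix(np.c_[[np.cos(a),np.sin(a),0],[np.sin(a),-np.cos(a),0],[0,0,-1]]).as_quat()
for p,a in (((.30,.42,.30),1.4),((.478,.117,.22),.226+np.pi/2),((.478,.117,.005),.226+np.pi/2),((.68,-.044,.2),-.054+np.pi/2),((.68,-.044,.01),-.054+np.pi/2)):
    print(p,manip.solve_ik(p,q(a)))
E
ls; python3 -c "
import cv2;cv2.imwrite('pics/c.png',cv2.imread('pics/a_wrist.png'))"
```

```text
[[0.417 0.896 0.   ]
 [0.511 0.71  0.   ]] [[0.441 0.854 0.25 ]
 [0.386 0.815 0.25 ]]
0 [[0.569, 0.443, 0.0], [0.556, 0.609, 0.0], [0.557, 0.504, 0.0]]
0.15 [[0.552, 0.37, 0.15], [0.541, 0.51, 0.15], [0.541, 0.422, 0.15]]
0.25 [[0.54, 0.321, 0.25], [0.53, 0.444, 0.25], [0.531, 0.367, 0.25]]
(0.3, 0.42, 0.3) [-0.62299771  0.18477134 -0.43105019  1.79381462  0.08309152  1.18079257
  0.32077976]
(0.478, 0.117, 0.22) [-0.12752421  0.20210616 -0.18855908  1.95206971  0.04498078  0.99136852
  1.45982267]
(0.478, 0.117, 0.005) [-0.07350494  0.55886491 -0.26592139  2.08038629  0.2767518   0.53515702
  1.2567035 ]
(0.68, -0.044, 0.2) [ 0.03756859  0.54536928 -0.01793409  1.49985503  0.0104572   1.09646188
  1.53425556]
(0.68, -0.044, 0.01) [ 0.12514988  0.77392519 -0.14489312  1.59389857  0.14338405  0.78419103
  1.43610982]
h.py
pics
```

View pics/a_wrist.png

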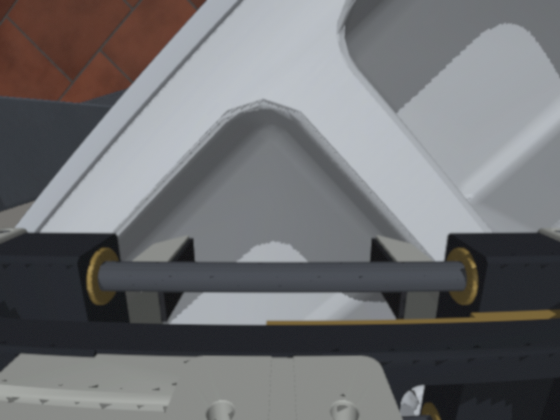

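The wrist view shows only the sink. The gripper covers everything below about row 230, so the ground under the TCP is visible from roughly 0.25 m up. I'll retract away from the faucet, then photograph the tray and the stone from above.

```bash
cat >> h.py <<'E'
def qd(a):
    return R.from_matrix(np.c_[[np.cos(a),np.sin(a),0],[np.sin(a),-np.cos(a),0],[0,0,-1]]).as_quat()
import json
def snap(viewer,name,fn):
    c=viewer.get_calibration(name); im=viewer.get_image(name)
    cv2.imwrite(f'pics/{fn}.png',im[:,:,::-1])
    json.dump({k:np.asarray(v).tolist() for k,v in c.items()},open(f'pics/{fn}.json','w')); return c
def lc(fn): return {k:np.array(v) for k,v in json.load(open(f'pics/{fn}.json')).items()}
E
python3 - <<'E'
from bench import viewer,manip
from h import *
manip.move_pose([.30,.42,.30],qd(1.4)); print(manip.current_clock())
manip.move_pose([.71,-.045,.26],qd(-.054+np.pi/2)); manip.sleep(.2)
snap(viewer,'wrist','w_tray'); print(manip.current_clock())
manip.move_pose([.50,.117,.22],qd(.226+np.pi/2)); manip.sleep(.2)
snap(viewer,'wrist','w_stone'); print(manip.current_clock())
E
python3 - <<'E'
import cv2
for n in('w_tray','w_stone'):
    i=cv2.imread(f'pics/{n}.png')[0:300]
    cv2.imwrite(f'pics/{n}_b.png',cv2.resize(i,(800,428),interpolation=cv2.INTER_CUBIC))
E
```

```text
1.1833
3.65
4.9417
```

View pics/w_tray_b.png

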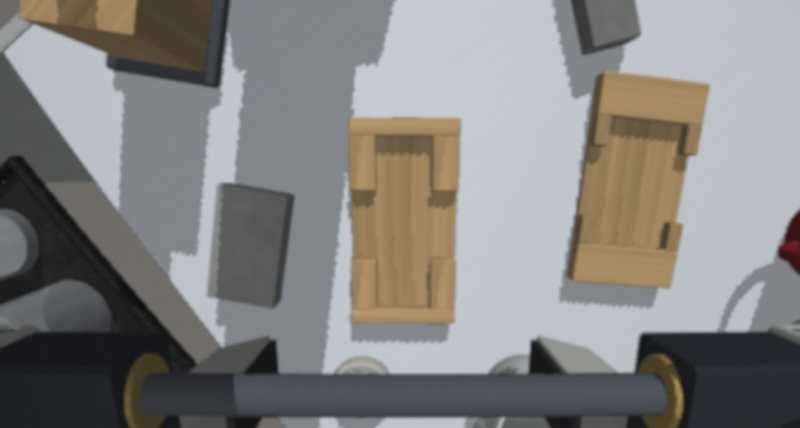

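View pics/w_stone_b.png

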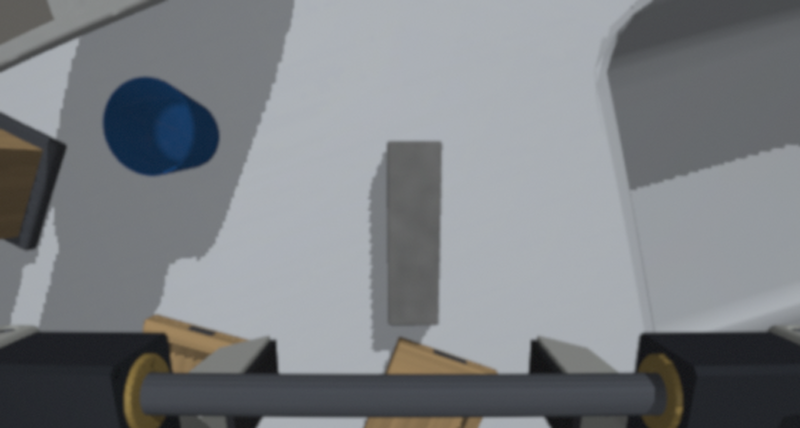

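The tray view (zoomed) shows the long tray, corners at (350,118), (461,118), (454,321), (352,322). The stone view has stone corners at (387,141), (441,141), (437,325), (389,325). The cup sits clear at (160,125).

```bash
cat >> h.py <<'E'
def sub(fn,pts,win=4):
    g=cv2.cvtColor(cv2.imread(f'pics/{fn}.png'),cv2.COLOR_BGR2GRAY)
    p=np.array(pts,np.float32)[:,None]
    return cv2.cornerSubPix(g,p.copy(),(win,win),(-1,-1),(3,50,.01))[:,0]
E
python3 - <<'E'
from h import *
k=560/800
for fn,pts,L,W,z,x0 in (('w_tray',[(454,321),(352,322),(350,118),(461,118)],.176,.092,.02,[.68,-.04,0]),
  ('w_stone',[(437,325),(389,325),(387,141),(441,141)],.14,.04,.028,[.48,.117,.2]),
  ('w_tray',[(278,306),(211,297),(221,183),(293,194)],.1,.06,.028,[.7,-.18,0])):
    m=np.array(pts)*k; 
    s=sub(fn,m); print((s-m).round(1).tolist())
    for u in (m,s): print(fn,fit([(lc(fn),u)],L,W,z,x0))
# bay inner: floor corners z=.008 hidden near edge; rim-inner z .02
m=np.array([(432,307),(375,307),(376,136),(433,136)])*k
print('bay',fit([(lc('w_tray'),m)],.147,.047,.02,[.68,-.04,0]))
E
```

```text
[[-0.0, 0.2], [-2.5, -3.3], [1.6, -1.2], [-0.5, 0.2]]
w_tray (array([ 0.68408482, -0.0414867 , -0.06135134]), array([1.80803083, 0.54717223, 1.30328295, 0.61130037]))
w_tray (array([ 0.68286058, -0.04195502, -0.07836785]), array([1.32841903, 2.37770874, 1.91148949, 1.82562413]))
[[0.5, -0.7], [-1.0, -0.3], [-0.2, 0.4], [-0.2, 0.2]]
w_stone (array([0.47861963, 0.11868587, 0.22312987]), array([0.88895201, 0.88250001, 0.47967432, 0.4753925 ]))
w_stone (array([0.47858922, 0.11839102, 0.22322205]), array([0.9914012 , 0.59261048, 0.7776942 , 0.53752452]))
[[-3.5, 1.5], [-3.2, -0.6], [-0.9, -0.3], [0.4, 0.5]]
w_tray (array([ 0.69446764, -0.17327565, -0.2302261 ]), array([1.61821741, 0.24807416, 1.06205052, 0.56188503]))
w_tray (array([ 0.69462398, -0.17555296, -0.26545771]), array([0.85352466, 0.44897042, 1.14294488, 1.48600515]))
bay (array([ 0.68427077, -0.04171211, -0.05797661]), array([1.46640068, 1.52584455, 0.6523196 , 0.44736469]))
```

```bash
python3 - <<'E'
from bench import viewer,manip,effector
from h import *
o=qd(.223+np.pi/2); p=[.4786,.1184]
manip.move_pose(p+[.07],o)
manip.servo_line(p+[.006],vel=.1)
print(manip.current_tool_pos(),manip.current_force())
effector.close(30); manip.sleep(.2)
print('gap',manip.current_finger_gap())
manip.servo_line(p+[.14],vel=.15)
print(manip.current_finger_gap(),manip.current_force(),manip.current_clock())
manip.move_pose([.684,-.042,.14],qd(-.060+np.pi/2)); manip.sleep(.3)
snap(viewer,'wrist','w_held'); snap(viewer,'scene','s_held'); snap(viewer,'top','t_held')
print(manip.current_tool_pos(),manip.current_clock(),manip.current_finger_gap())
E
python3 - <<'E'
import cv2
i=cv2.imread('pics/w_held.png');cv2.imwrite('pics/w_held_b.png',cv2.resize(i,(800,600),interpolation=cv2.INTER_CUBIC))
i=cv2.imread('pics/s_held.png');cv2.imwrite('pics/s_held_b.png',cv2.resize(i[80:290,190:470],(800,600),interpolation=cv2.INTER_CUBIC))
E
```

```text
[0.4792418  0.11856741 0.00653553] [ 0.06925856 -0.63684753  0.44666594]
gap 0.04022788988393657
0.04010492202691939 [-0.90326366 -0.51419994 -2.86205114] 8.4917
[ 0.68395477 -0.04163993  0.14033674] 9.9583 0.039774339360680006
```

View pics/w_held_b.png

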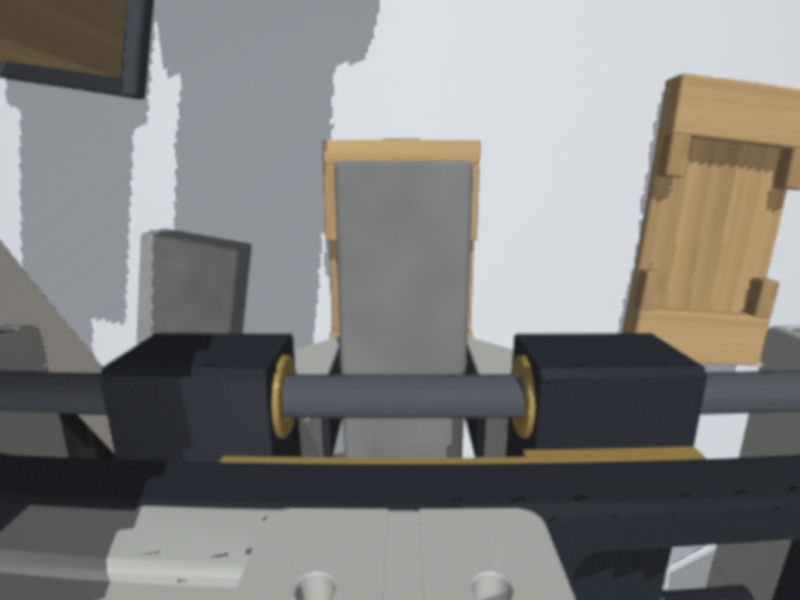

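View pics/s_held_b.png

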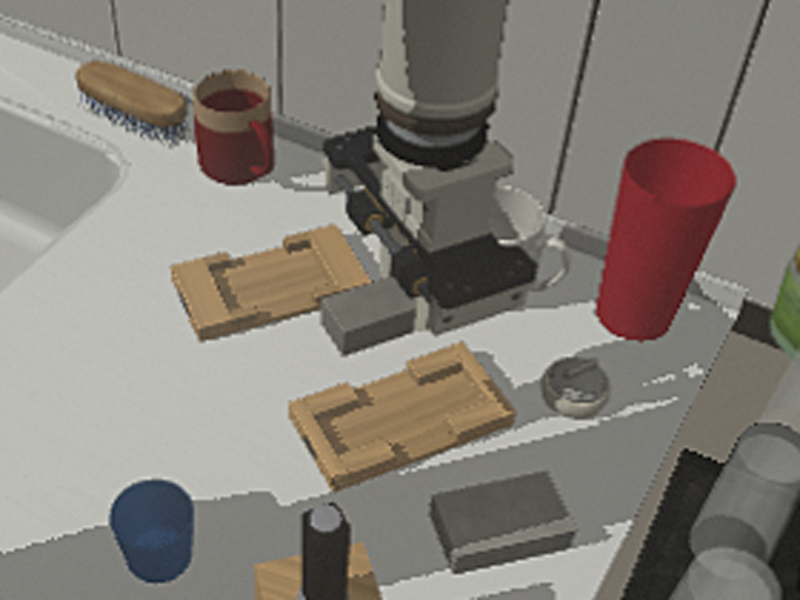

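The stone is held square over the long tray. In the zoomed wrist view its near top corners are at (335,162) and (473,162), and the tray's near corners are at (325,142) and (480,141). I'll check the relative offsets from this frame.

```bash
python3 - <<'E'
from h import *
c=lc('w_held'); k=.7
def P(l,z): return ray(c,np.array(l)*k,z)
st=P([(335,162),(473,162),(341,372),(466,372)],.1623); tr=P([(324,141),(480,140),(333,335),(471,335)],.02)
print(st.round(4).tolist(),tr.round(4).tolist())
print('stone axis',np.arctan2(*(st[2:].mean(0)-st[:2].mean(0))[[1,0]]),'near-edge width',np.linalg.norm(st[0]-st[1]),np.linalg.norm(st[2]-st[3]))
a=-.06; u=np.array([np.cos(a),np.sin(a)])
print('stone centre',st[:2].mean(0)[:2]+.07*u,'tray centre',tr[:2].mean(0)[:2]+.088*u, 'tray w',np.linalg.norm(tr[0]-tr[1]))
tf=fit([(lc('w_tray'),np.array([(454,322),(353,323),(350,117),(461,117)])*k)],.176,.092,.02,[.68,-.04,0]); print(tf)
# top+wrist combined overlay residual in top
E
```

```text
[[0.6132, -0.056, 0.1623], [0.6156, -0.0168, 0.1623], [0.6774, -0.0601, 0.1623], [0.6797, -0.0205, 0.1623]] [[0.5953, -0.0811, 0.02], [0.6, 0.0086, 0.02], [0.7128, -0.0869, 0.02], [0.7179, 0.0004, 0.02]]
stone axis -0.06077596689766119 near-edge width 0.03927895232751328 0.03971568196751133
stone centre [ 0.6842703  -0.04061065] tray centre [ 0.68547154 -0.04154739] tray w 0.08982617199745378
(array([ 0.68402271, -0.04126428, -0.05928411]), array([0.98337018, 0.22562666, 0.88365007, 0.49383719]))
```

```bash
python3 - <<'E'
from bench import viewer,manip,effector
from h import *
p=[.6844,-.0422]
f0=manip.current_force()
manip.servo_line(p+[.045],vel=.12)
for z in (.028,.022,.018,.0155):
    manip.servo_line(p+[z],vel=.04); f=manip.current_force()-f0; print(z,manip.current_tool_pos().round(4),f.round(1))
    if f[2]>8: print('contact'); break
else:
    snap(viewer,'wrist','w_pl')
print(manip.current_clock())
E
```

```text
0.028 [ 0.6842 -0.0422  0.0276] [ 0.8  0.  -0.1]
0.022 [ 0.684  -0.0422  0.0216] [-0.3  0.3 -1.2]
0.018 [ 0.6841 -0.0422  0.0176] [-0.3  0.2  0. ]
0.0155 [ 0.6842 -0.0422  0.0153] [-0.3 -0.3 -1.2]
12.325
```

It entered the bay with no contact force. I'll lower the last bit, release and check.

```bash
python3 - <<'E'
from bench import viewer,manip,effector
from h import *
manip.servo_line([.6842,-.0422,.0148],vel=.03); print(manip.current_force())
effector.open_jaws(); manip.sleep(.1)
print(manip.current_finger_gap(),manip.current_force())
manip.servo_line([.6842,-.0422,.14],vel=.2)
manip.move_pose([.67,-.0422,.26],qd(-.06+np.pi/2)); manip.sleep(.2)
snap(viewer,'wrist','w_done'); snap(viewer,'scene','s_done')
print(manip.current_clock())
E
python3 - <<'E'
import cv2
i=cv2.imread('pics/w_done.png')[0:300];cv2.imwrite('pics/w_done_b.png',cv2.resize(i,(800,428),interpolation=cv2.INTER_CUBIC))
i=cv2.imread('pics/s_done.png');cv2.imwrite('pics/s_done_b.png',cv2.resize(i[150:360,190:470],(800,600),interpolation=cv2.INTER_CUBIC))
E
```

```text
[ 0.98336012  0.03000471 -2.72621587]
0.0918710805360145 [-0.36092035  0.77942189  0.09252874]
15.2667
```

View pics/w_done_b.png

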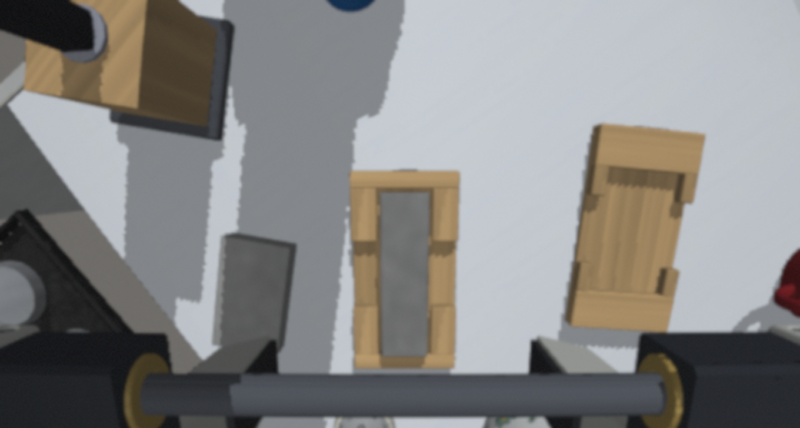

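View pics/s_done_b.png

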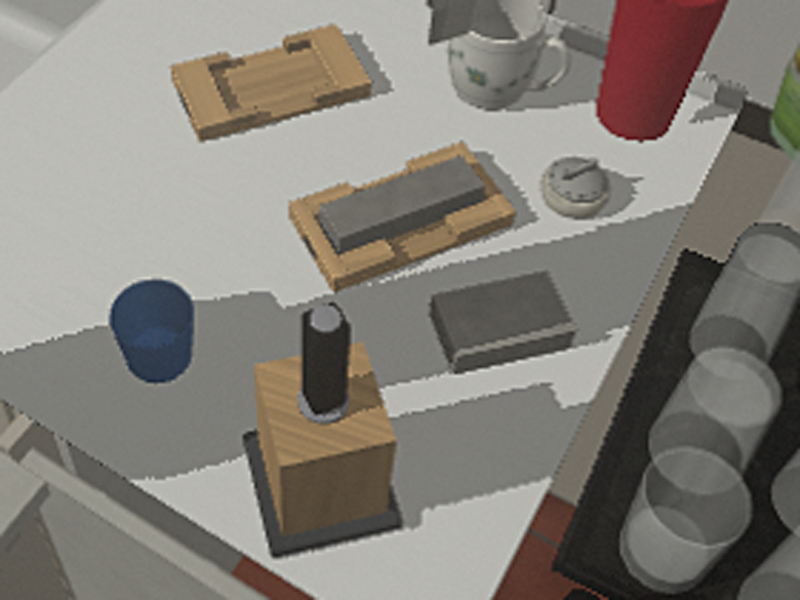

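The long stone sits flat inside the long bay: wrist zoomed (379–431, 190–357), with even margins. The stand is at about (90,40) in that view. Next I'll take a close-up of the steel from above to get the handle's yaw.

```bash
python3 - <<'E'
from bench import viewer,manip,effector
from h import *
a=np.pi/2-.25; d=np.array([np.sin(a),-np.cos(a)])
p=np.array([.5015,-.2268])+.05*d
manip.move_pose([*p,.31],qd(a)); manip.sleep(.2)
c=snap(viewer,'wrist','w_steel')
print(manip.current_clock(),proj(c,[.5015,-.2268,.218]))
E
python3 - <<'E'
import cv2
i=cv2.imread('pics/w_steel.png')[0:240,140:460];cv2.imwrite('pics/w_steel_b.png',cv2.resize(i,(800,600),interpolation=cv2.INTER_CUBIC))
E
```

```text
16.45 [[278.77583043 144.30265582]]
```

View pics/w_steel_b.png

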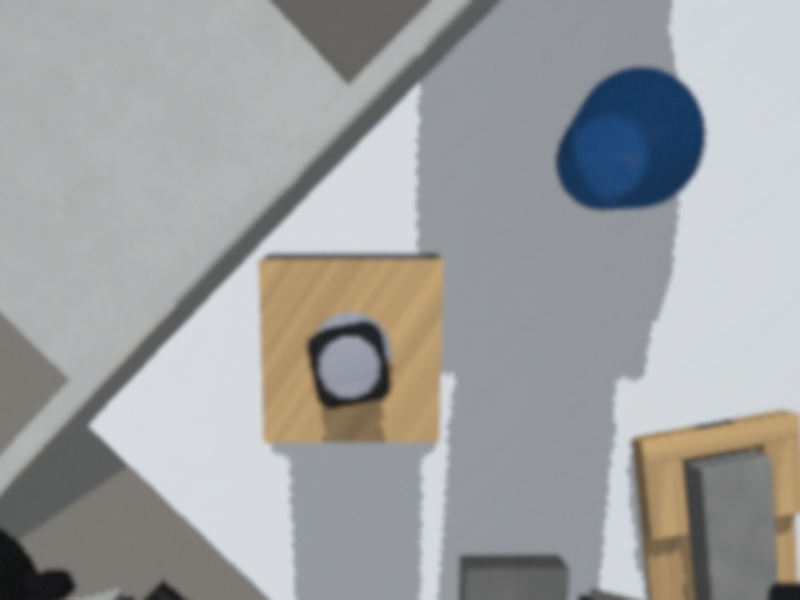

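The view shows the handle top centred near (350,365) zoomed, turned about 12° from the stand. I'll measure it from the dark contour.

```bash
python3 - <<'E'
from h import *
c=lc('w_steel'); im=cv2.imread('pics/w_steel.png'); g=cv2.cvtColor(im,cv2.COLOR_BGR2GRAY)
m=np.zeros_like(g); m[125:168,258:302]=(g[125:168,258:302]<75)*255
n,l,st,ce=cv2.connectedComponentsWithStats(m); k=1+np.argmax(st[1:,4]); 
cn=cv2.findContours((l==k).astype(np.uint8),cv2.RETR_EXTERNAL,cv2.CHAIN_APPROX_NONE)[0][0]
r=cv2.minAreaRect(cn); box=cv2.boxPoints(r); print(st[k],r,box)
w=ray(c,box,.215); print(w.round(4),w.mean(0))
for i in range(4):
    e=w[(i+1)%4]-w[i]; print(np.linalg.norm(e[:2]),np.degrees(np.arctan2(e[1],e[0])))
# cap centre
u=np.array([[140+350.5*.4-.3,365*.4-.3]]); print('cap',ray(c,u,.218))
bs=np.array([(438,441),(265,441),(261,258),(442,257)])*.4+[140,0]-.3
print('stand',fit([(c,bs)],.076,.076,.12,[.5,-.225,-.25]))
fx=cv2.resize(im[110:185,240:320],None,fx=8,fy=8,interpolation=cv2.INTER_NEAREST); cv2.imwrite('pics/st_z.png',fx)
E
```

```text
[264 129  32  34 347] ((279.6538391113281, 145.7692413330078), (31.182466506958008, 29.613536834716797), 78.69007110595703) [[262.07693 133.38461]
 [291.1154  127.57694]
 [297.23074 158.15387]
 [268.1923  163.96155]]
[[ 0.4906 -0.2372  0.215 ]
 [ 0.4918 -0.2147  0.215 ]
 [ 0.5154 -0.2156  0.215 ]
 [ 0.5143 -0.2386  0.215 ]] [ 0.5030078  -0.22651588  0.215     ]
0.0224832830098069 86.92509461928236
0.023623493064772034 -2.230287936467231
0.022948466339250767 -92.83905685097089
0.023715677022346757 176.6430095970418
cap [[ 0.50272244 -0.22623175  0.218     ]]
stand (array([ 0.50295667, -0.22646712, -0.24586723]), array([0.71405659, 0.57047232, 0.85502228, 0.71609783]))
```

View pics/st_z.png

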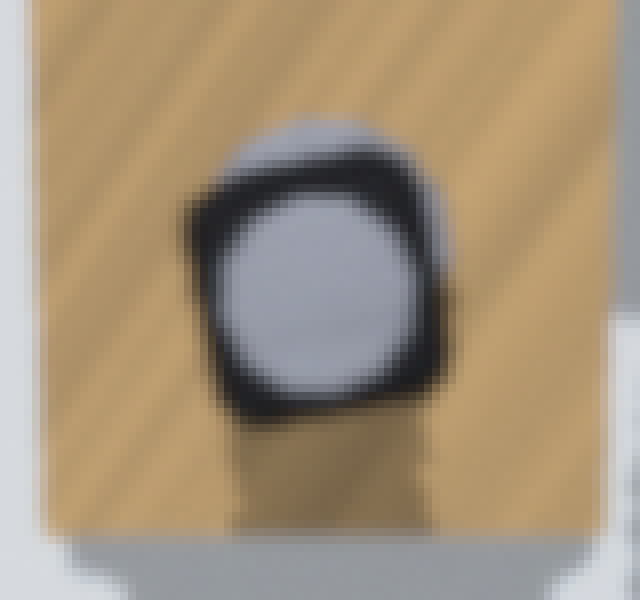

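The handle is at about (0.503, −0.2265), with its faces at 87°/−3°. Before approaching with a tilted tool, I'll check the height of the grey box next to the stand.

```bash
python3 - <<'E'
from h import *
import cv2
t=cv2.imread('pics/t_held.png')[200:420,230:560]; s=cv2.imread('pics/s_done.png')[270:420,60:420]
cv2.imwrite('pics/d1.png',cv2.resize(t,(800,533))); cv2.imwrite('pics/d2.png',cv2.resize(s,(800,333)))
E
```

```text
(no output)
```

View pics/d1.png

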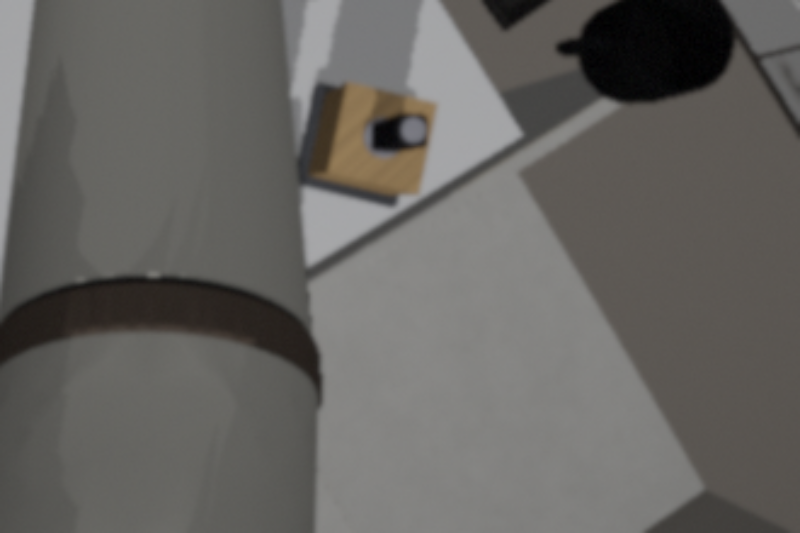

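View pics/d2.png

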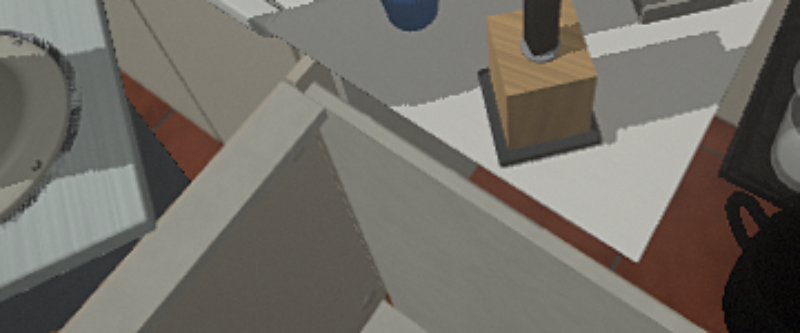

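```bash
python3 - <<'E'
from h import *
from bench import viewer
ct=viewer.get_calibration('top'); cs=viewer.get_calibration('scene'); cw=lc('w_steel')
for z in (-.3,-.1,0,.05,.1,.2,.3,.4):
    print(z,'S',ray(cs,[(190,306),(206,318),(330,390)],z)[:,:2].round(3).tolist(),'T',ray(ct,[(302,346),(316,352),(445,270)],z)[:,:2].round(3).tolist(),'W',ray(cw,[(140+90*.4,425*.4),(140+420*.4,85*.4)],z)[:,:2].round(3).tolist())
i=cv2.imread('pics/a_top.png')[240:420,260:500]; cv2.imwrite('pics/d3.png',cv2.resize(i,(800,600)))
E
```

```text
-0.3 S [[0.294, 0.089], [0.324, 0.03], [0.543, -0.311]] T [[0.272, -0.071], [0.255, -0.111], [0.485, -0.494]] W [[0.527, -0.491], [0.313, -0.118]]
-0.1 S [[0.298, -0.03], [0.323, -0.078], [0.5, -0.354]] T [[0.3, -0.065], [0.286, -0.099], [0.48, -0.422]] W [[0.517, -0.421], [0.358, -0.145]]
0 S [[0.301, -0.089], [0.322, -0.132], [0.479, -0.376]] T [[0.315, -0.062], [0.302, -0.092], [0.478, -0.385]] W [[0.512, -0.386], [0.381, -0.158]]
0.05 S [[0.302, -0.119], [0.322, -0.159], [0.468, -0.387]] T [[0.322, -0.06], [0.31, -0.089], [0.477, -0.367]] W [[0.509, -0.368], [0.393, -0.165]]
0.1 S [[0.303, -0.149], [0.322, -0.186], [0.458, -0.397]] T [[0.329, -0.059], [0.318, -0.086], [0.476, -0.349]] W [[0.507, -0.35], [0.404, -0.172]]
0.2 S [[0.305, -0.208], [0.321, -0.239], [0.436, -0.419]] T [[0.344, -0.055], [0.333, -0.08], [0.473, -0.312]] W [[0.502, -0.315], [0.427, -0.185]]
0.3 S [[0.307, -0.268], [0.32, -0.293], [0.415, -0.44]] T [[0.358, -0.052], [0.349, -0.073], [0.471, -0.276]] W [[0.497, -0.28], [0.45, -0.198]]
0.4 S [[0.31, -0.327], [0.32, -0.347], [0.394, -0.462]] T [[0.372, -0.049], [0.365, -0.067], [0.469, -0.239]] W [[0.492, -0.245], [0.473, -0.212]]
```

View pics/d3.png

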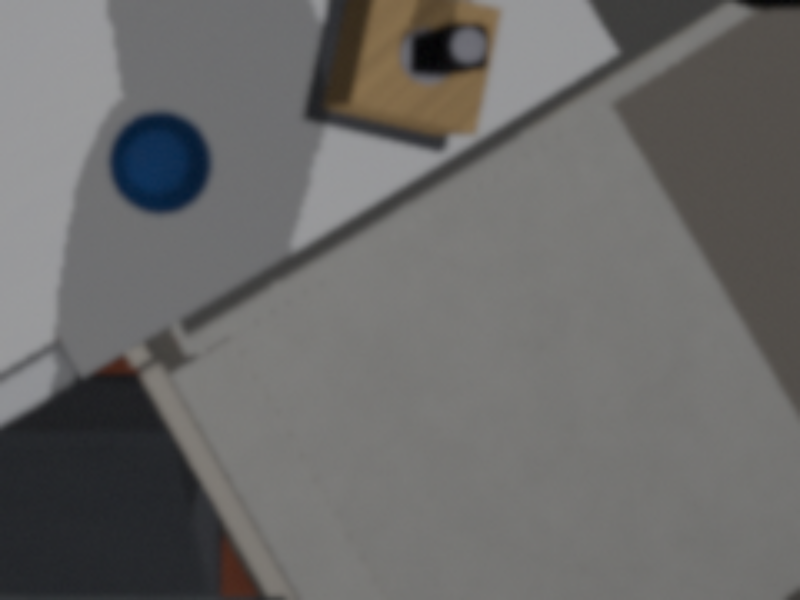

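The box corner triangulates to z≈−0.05, at or below worktop level, so it isn't in the way. Now an IK check for a tilted grasp.

```bash
cat >> h.py <<'E'
def qt(a,th):
    x=np.array([np.cos(a),np.sin(a),0]); f=np.array([np.sin(a),-np.cos(a),0]); d=np.array([0,0,-1.])
    z=np.cos(th)*d+np.sin(th)*f; y=np.cross(z,x)
    return R.from_matrix(np.c_[x,y,z]).as_quat(), z
E
python3 - <<'E'
from bench import manip
from h import *
G=np.array([.5028,-.2265,.170]); a=1.522; gd=.0188
print(manip.current_q().round(2))
for th in (.5,.6,.7,.785):
    q,z=qt(a,th)
    for nm,off in (('pre',-.09*z),('grasp',0*z),('lift',np.array([0,0,.15]))):
        s=manip.solve_ik(G+off+gd*z,q); print(th,nm,(G+off+gd*z).round(3),None if s is None else s.round(2))
for th in (0,-.1,-.2):
  q,z=qt(a,th); print(manip.solve_ik([.56,-.13,.262],q))
E
```

```text
[ 0.27  0.31  0.12  1.6  -0.04  1.24  1.72]
0.5 pre [ 0.469 -0.225  0.232] [ 0.28 -0.    0.28  2.27 -0.52  0.49  2.5 ]
0.5 grasp [ 0.512 -0.227  0.154] [ 0.89  0.24 -0.42  2.24 -0.47  0.25  2.46]
0.5 lift [ 0.512 -0.227  0.304] [ 0.34 -0.02  0.17  2.1  -0.36  0.64  2.27]
0.6 pre [ 0.463 -0.225  0.229] [-0.71 -0.2   1.26  2.37 -0.35  0.33  2.41]
0.6 grasp [ 0.513 -0.227  0.154] [ 1.64  0.56 -1.3   2.29  1.23  0.28  0.94]
0.6 lift [ 0.513 -0.227  0.304] [ 0.25 -0.06  0.29  2.18 -0.51  0.54  2.44]
0.7 pre [ 0.457 -0.224  0.224] None
0.7 grasp [ 0.515 -0.227  0.156] [ 0.98  0.25 -0.43  2.37  4.41  0.25 -2.37]
0.7 lift [ 0.515 -0.227  0.306] [-0.53 -0.21  1.02  2.27 -0.35  0.38  2.34]
0.785 pre [ 0.453 -0.224  0.22 ] None
0.785 grasp [ 0.516 -0.227  0.157] None
0.785 lift [ 0.516 -0.227  0.307] [-0.63 -0.3   1.1   2.33 -0.32  0.26  2.36]
[ 0.15487554  0.30062761  0.03268833  1.71835275 -0.01073783  1.12278591
  1.71275029]
[1.46585312e-01 3.66712703e-01 3.49639873e-02 1.63101759e+00
 5.41010067e-04 1.24321480e+00 1.70164868e+00]
[0.14024396 0.43533771 0.03614655 1.54368097 0.00989348 1.36128131
 1.69351773]
```

```bash
python3 - <<'E'
from bench import manip
from h import *
G=np.array([.5028,-.2265,.173]); a=1.522; gd=.0188
for th in (-.6,-.7,-.785):
    q,z=qt(a,th)
    for nm,off in (('pre',-.09*z),('grasp',0*z),('lift',np.array([0,0,.15]))):
        s=manip.solve_ik(G+off+gd*z,q); print(th,nm,(G+off+gd*z).round(3),None if s is None else s.round(2))
# final: steel axis tilt 45 => tool th = thg+pi/4 
for th in (0,.085):
  q,z=qt(a,th); print(manip.solve_ik([.52,-.15,.262],q).round(2))
E
```

```text
-0.6 pre [ 0.543 -0.228  0.232] [0.22 0.76 0.09 1.2  0.08 1.76 1.82]
-0.6 grasp [ 0.492 -0.226  0.157] [0.23 0.75 0.1  1.41 0.08 1.56 1.82]
-0.6 lift [ 0.492 -0.226  0.307] [0.23 0.61 0.1  1.29 0.1  1.82 1.84]
-0.7 pre [ 0.549 -0.229  0.227] [0.22 0.85 0.09 1.1  0.1  1.87 1.82]
-0.7 grasp [ 0.491 -0.226  0.159] [0.22 0.82 0.1  1.34 0.1  1.67 1.81]
-0.7 lift [ 0.491 -0.226  0.309] [0.23 0.68 0.09 1.23 0.12 1.91 1.84]
-0.785 pre [ 0.553 -0.229  0.223] [0.22 0.93 0.09 1.01 0.11 1.97 1.82]
-0.785 grasp [ 0.49  -0.226  0.16 ] [0.22 0.87 0.1  1.27 0.11 1.76 1.81]
-0.785 lift [ 0.49  -0.226  0.31 ] [0.22 0.73 0.1  1.18 0.14 1.99 1.85]
[ 0.19  0.24  0.05  1.8  -0.01  1.1   1.76]
[ 0.2   0.19  0.04  1.87 -0.03  1.    1.78]
```

```bash
python3 - <<'E'
from bench import manip,effector,viewer
from h import *
G=np.array([.5028,-.2265,.173]); a=1.522; gd=.0188
q,z=qt(a,-.75)
manip.move_pose(G+(gd-.09)*z,q); manip.sleep(.1)
manip.servo_line(G+gd*z,vel=.1); manip.sleep(.1)
print(manip.current_tool_pos(),G+gd*z,manip.current_force().round(1),manip.current_clock())
snap(viewer,'scene','s_gr0')
f0=manip.current_force()
effector.close(35); manip.sleep(.2)
print('gap',manip.current_finger_gap(),(manip.current_force()-f0).round(1)); snap(viewer,'scene','s_gr')
E
python3 -c "
import cv2
i=cv2.imread('pics/s_gr.png');cv2.imwrite('pics/s_gr_b.png',cv2.resize(i[200:350,200:400],(800,600),interpolation=cv2.INTER_CUBIC))"
```

```text
[ 0.49073307 -0.22593504  0.1596577 ] [ 0.49000044 -0.22587493  0.15924425] [0.4 0.7 0.7] 18.425
gap 0.023434507991435122 [-0.1  1.   0.1]
```

View pics/s_gr_b.png

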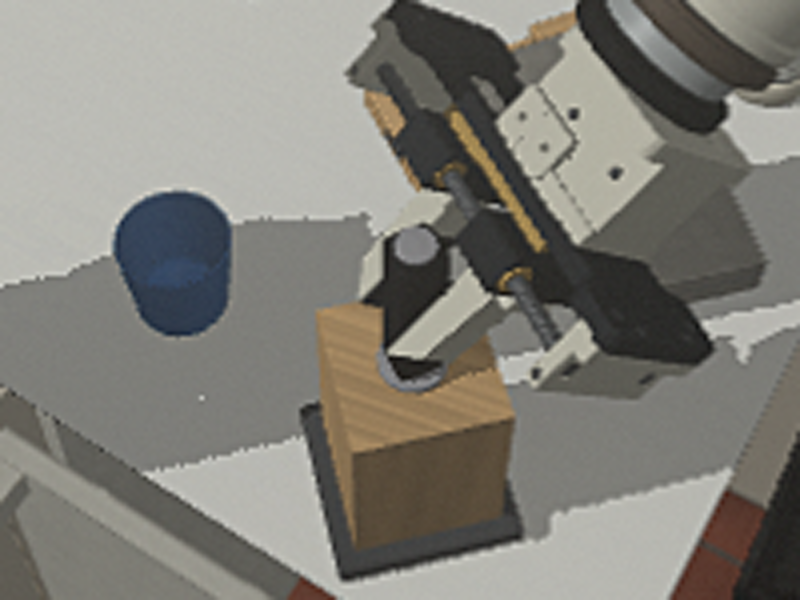

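The fingers straddle the handle (gap 23.4 mm, butt clear of the body). Next is a straight lift, then the tilt.

```bash
python3 - <<'E'
from bench import manip,effector,viewer
from h import *
a=1.522; gd=.0188
p=manip.current_tool_pos(); f0=manip.current_force()
for dz in (.04,.10,.165):
    manip.servo_line([p[0],p[1],p[2]+dz],vel=.1); print(dz,(manip.current_force()-f0).round(1),manip.current_finger_gap().round(4))
q,z=qt(a,.035)
G=np.array([.50,-.17,.283])
manip.move_pose(G+gd*z,q); manip.sleep(.5)
print(manip.current_tool_pos(),manip.current_finger_gap(),manip.current_clock())
snap(viewer,'scene','s_f'); snap(viewer,'top','t_f')
E
python3 -c "
import cv2
i=cv2.imread('pics/s_f.png');cv2.imwrite('pics/s_f_b.png',cv2.resize(i[130:355,180:480],(800,600),interpolation=cv2.INTER_CUBIC))
i=cv2.imread('pics/t_f.png');cv2.imwrite('pics/t_f_b.png',cv2.resize(i[110:335,180:480],(800,600),interpolation=cv2.INTER_CUBIC))"
```

```text
Traceback (most recent call last):
AttributeError: 'float' object has no attribute 'round'
[ WARN:0@0.036] global loadsave.cpp:275 findDecoder imread_('pics/s_f.png'): can't open/read file: check file path/integrity
Traceback (most recent call last):
TypeError: 'NoneType' object is not subscriptable
```

The script failed on a print after the first 4 cm of lift, with the steel still partway in the hole. I'll continue from there.

```bash
python3 - <<'E'
from bench import manip,effector,viewer
from h import *
a=1.522; gd=.0188
p=manip.current_tool_pos(); print(p,manip.current_force(),manip.current_finger_gap())
for dz in (.06,.125):
    manip.servo_line([.4907,-.2259,.1997+dz],vel=.1); print(dz,manip.current_force().round(1),manip.current_finger_gap())
q,z=qt(a,.035)
G=np.array([.50,-.17,.283])
manip.move_pose(G+gd*z,q); manip.sleep(.5)
print(manip.current_tool_pos(),manip.current_finger_gap(),manip.current_clock())
snap(viewer,'scene','s_f'); snap(viewer,'top','t_f')
E
python3 -c "
import cv2
i=cv2.imread('pics/s_f.png');cv2.imwrite('pics/s_f_b.png',cv2.resize(i[130:355,180:480],(800,600),interpolation=cv2.INTER_CUBIC))
i=cv2.imread('pics/t_f.png');cv2.imwrite('pics/t_f_b.png',cv2.resize(i[110:335,180:480],(800,600),interpolation=cv2.INTER_CUBIC))"
```

```text
[ 0.49035352 -0.22596751  0.1998315 ] [-0.53188055 -0.99779705 -1.5333273 ] 0.0237009058055854
0.06 [-0.8 -0.5 -0.7] 0.023517489287114085
0.125 [-0.7  0.1 -1.2] 0.02327575967018192
[ 0.50074764 -0.1700507   0.26395523] 0.023840457044740842 23.275
```

View pics/s_f_b.png

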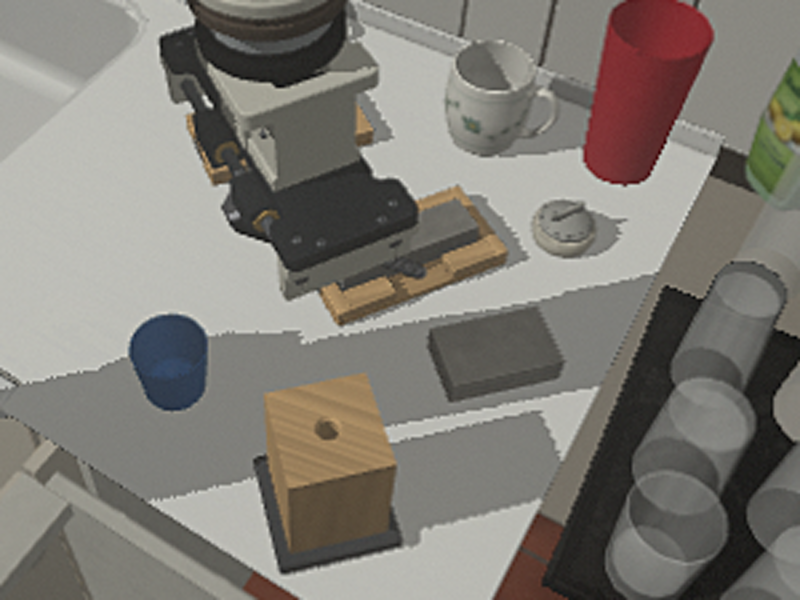

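View pics/t_f_b.png

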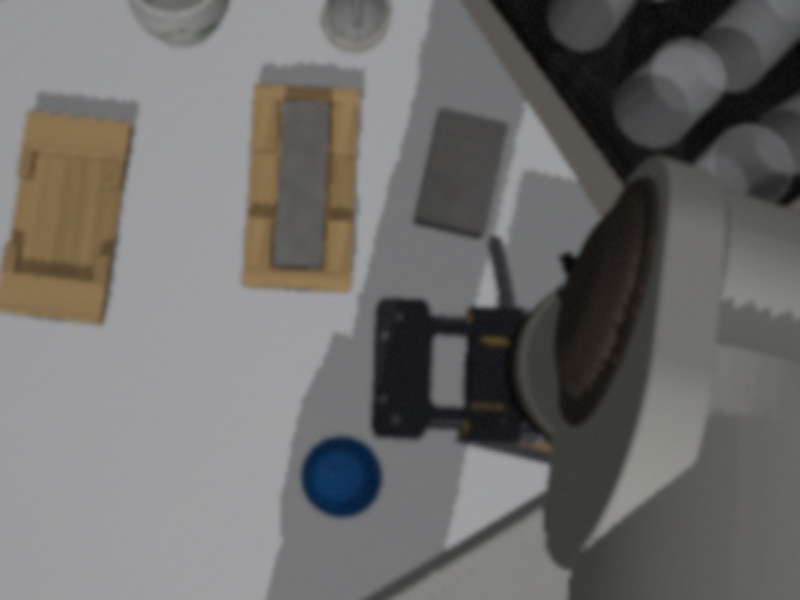

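The stand is now empty. The top view shows the rod emerging from the gripper with its tip at (494,240) zoomed. I'll check the tip position against the prediction.

```bash
python3 - <<'E'
from h import *
ct,cs=lc('t_f'),lc('s_f')
G=np.array([.5007,-.170,.2828]); f=np.array([.999,-.049,0])
for ang in (35,45,55):
    d=np.cos(np.radians(ang))*np.array([0,0,-1])+np.sin(np.radians(ang))*f
    tip=G+.153*d; print(ang,tip.round(3),'top',((proj(ct,tip)-[180,110])/.375).round(0),'scene',((proj(cs,tip)-[180,130])/.375).round(0))
for n,c in(('t_f',(330,180,400,240)),('s_f',(305,205,365,250))):
    i=cv2.imread(f'pics/{n}.png')[c[1]:c[3],c[0]:c[2]]; cv2.imwrite(f'pics/{n}_z.png',cv2.resize(i,None,fx=9,fy=9,interpolation=cv2.INTER_CUBIC))
E
```

```text
35 [ 0.588 -0.174  0.157] top [[487. 268.]] scene [[399. 294.]]
45 [ 0.609 -0.175  0.175] top [[492. 236.]] scene [[426. 270.]]
55 [ 0.626 -0.176  0.195] top [[497. 206.]] scene [[450. 244.]]
```

View pics/s_f_z.png

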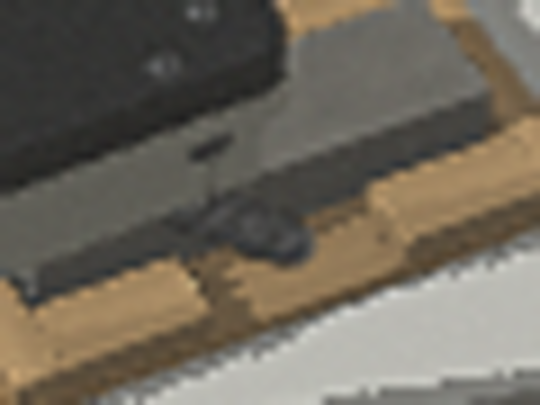

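View pics/t_f_z.png

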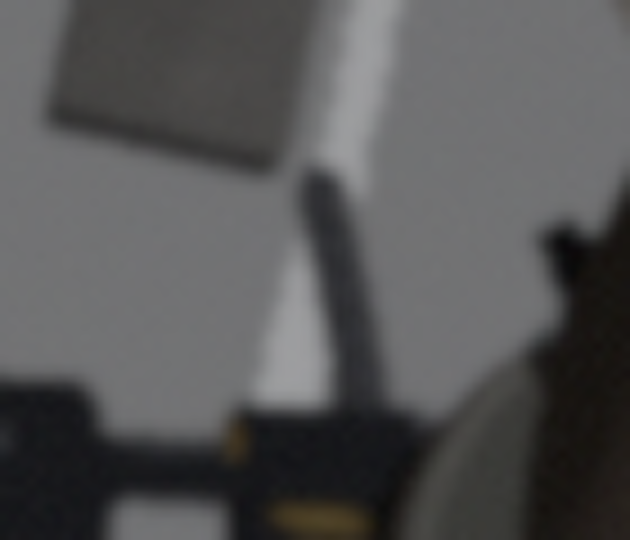

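Both views match the 45° prediction. Tip observed against predicted, zoomed: top (494,238) vs (492,236), scene (421,271) vs (426,270). That gives a tip height of about 0.174 m. I'll confirm everything is still, then hand in.

```bash
python3 - <<'E'
from bench import manip
from h import *
r=least_squares(lambda p:np.r_[proj(lc('t_f'),p)[0]-[365.3,199.3],proj(lc('s_f'),p)[0]-[337.9,231.7]],[.61,-.175,.175]); print(r.x.round(4),r.fun.round(2))
manip.sleep(.3); print(np.abs(manip.current_joint_velocities()).max(),manip.current_finger_gap(),manip.current_clock())
manip.hand_in()
E
```

```text
[ 0.6055 -0.176   0.1764] [-0.23  0.62  0.65 -0.17]
0.0020667868531909824 0.02354403024396223 23.675
the job is handed in; nothing more can be done
```

I put the long whetstone in its own tray and let go of it. Then I drew the honing steel out of its stand and handed the job in while holding it in the air, at 23.7 s of the 51 s allowed.

- **Stone:** the pictures show it lying flat inside the long narrow bay with even margins. It went in with no contact force. I judged the fit from the pictures and did not measure its final height.
- **Steel:** it is tip down at about 45°. The tip triangulated from the top and scene cameras is 0.176 m above the worktop, against about 0.175 m predicted from the arm pose. The two agree to about 4 mm overall. The grip (23.5 mm gap on the 24 mm handle) and the arm were steady just before handing in (largest joint speed 0.002 rad/s).
- **Bystanders:** the cup and the wide stone were not touched, and the last pictures show them where they were.

One script stopped on a print error partway through the lift, with the steel still partly in the stand. I carried on from that pose and saw no effect on the result.

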